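Gauge two faces of a sample carrier and hold it over the inspection window

TASK

Pick up the sample carrier by its post and push the middle of its blue side flat against the upright face of the steel gauge so that the red plunger goes fully in; back it off until the plunger is out again, give it a quarter turn and do the same with the yellow side. Then lift it and hold it level and still over the middle of the glass window of the white viewer, underside about 60 mm above the glass, and finish while holding it there: do not put it down or let go. Keep the carrier upright throughout and do not disturb the lens, the oil bottle or the slide box.

Things in the scene. Friction and masses are not known exactly. Their poses are not given: they have to be found in the camera images.
- carrier: The sample carrier (0.2 to 0.4 kg): aluminium block 60 x 60 mm, 25 mm high, with a black square post 22 x 22 mm standing in its middle, from 25 to 75 mm above the underside, to grip it by. Origin: centre of the underside; z up along the post, the post's flats square to x and y. The +y side is covered blue, the +x side yellow (each with a strip of its colour along the top edge too); the other two sides are bare. It starts standing on the mat.
- blue_face (a point): Centre of the carrier's blue side, 30 mm from the carrier's axis towards its +y, 12.5 mm above the underside.
- yellow_face (a point): Centre of the carrier's yellow side, 30 mm from the carrier's axis towards its +x, 12.5 mm above the underside.
- gauge: The gauge, fixed to the bench: bent steel bracket with an upright face 90 mm wide and 34 mm high, a black readout box behind it up to 35 mm high, reaching 104 mm behind the face. Origin: on the bench, under the middle of the upright face, in the plane of that face. Its x points horizontally away from the face, into the gauge: a carrier is pushed along +x; z up.
- gauge_face (a point): Point in the plane of the gauge's upright face, on the plunger's axis, 14 mm above the bench.
- plunger (a joint): Red plunger, 12 mm diameter, standing 8 mm out of the gauge's upright face towards the carrier (gauge -x), 14 mm above the bench. Value: metres pressed in, 0 fully out, 0.008 fully in (flush with the face). Spring: about 1.5 N to start, 4 N fully in.
- viewer: The inspection viewer, fixed: white box 160 x 160 mm, 45 mm high, with a blue foot band and a round glass window (64 mm, black ring 84 mm) in the middle of its top; the camera inside looks up. Origin: centre of its underside; z up.
- window (a point): Centre of the viewer's glass window, on its top, 45 mm above the bench.
- mat: Black rubber mat 150 x 150 mm, 3 mm thick, fixed, under the carrier at the start. Origin: centre of its underside.
- objective: Bystander: steel microscope lens standing upright, 30 mm diameter, 48 mm high. Origin: centre of its underside.
- oil: Bystander: amber oil bottle with black cap, 34 mm diameter, 65 mm high. Origin: centre of its underside.
- slidebox: Bystander: blue slide box 50 x 85 mm, 28 mm high. Origin: centre of its underside.
There are look-alikes about, which are no part of the job. Of the things like the carrier, leave any that is brown; of the rest the larger one is meant.

How it is judged:
On the way, in this order (a step that is already met when the one before it is completed fails the run):
1. the blue side is flush against the gauge, the plunger pressed in (value of joint plunger above 0.006 m and distance between blue_face and gauge_face below 0.02 m and angle between the y axis of carrier and the x axis of gauge, either way round below 0.12 rad and angle between carrier's own z axis and vertical below 0.12 rad), for 0.2 s.
2. the carrier is backed off and the plunger is out again (value of joint plunger below 0.0015 m), for 0.1 s.
3. the yellow side is flush against the gauge, the plunger pressed in (value of joint plunger above 0.006 m and distance between yellow_face and gauge_face below 0.02 m and angle between the x axis of carrier and the x axis of gauge, either way round below 0.12 rad and angle between carrier's own z axis and vertical below 0.12 rad), for 0.2 s.
At the end, for the whole second after the job is handed in: The gripper still holds the carrier in the air over the window: axis within 20 mm of the window's centre, underside 40 to 85 mm above the glass, level within 5 degrees, still, carried by the fingers alone; the plunger is out again (horizontal distance between carrier and window below 0.02 m and z of carrier in the frame of window between 0.04 and 0.085 m and angle between carrier's own z axis and vertical below 0.09 rad and linear speed of carrier below 0.02 m/s and angular speed of carrier below 0.15 rad/s and contact force between carrier and the fingers above 1 N and contact force between carrier and viewer below 0.05 N and value of joint plunger below 0.0015 m); the arm keeps its last pose, push and grip.
It fails at once if the carrier is tipped more than 25 degrees (angle between carrier's own z axis and vertical above 0.44 rad).
It fails at once if a bystander is shifted more than 20 mm or tipped over (distance of any of objective, oil, slidebox from where it was at the start of the episode above 0.02 m or angle between any of objective, oil, slidebox's own z axis and vertical above 0.4 rad).
It also fails if it takes over 61 s, if anything falls off the work surface, if the arm or the gripper's body presses on something with over 40 N, if the wrist force passes 120 N, or if a joint passes its speed limit or range.

ROBOT

A 6-joint arm with a two-finger parallel gripper is mounted at the origin on the work surface. World frame = base frame: x ahead of the robot, y to its left, z up, the work surface at z = 0. Lengths are in m, angles in rad, forces in N, time in s.
With the tool pointing down it reaches from about 0.375 to 0.925 m from the base axis. Payload 5.7 kg.
Tool frame: the origin (TCP) lies at the centre of the arm's flange, where the gripper is bolted on; the fingertips stand 173 mm ahead of it and the grasp point (between the pads) lies bot.grasp_offset ahead of it (bot.grasp_offset is the distance from the TCP to the grasp point, in m); z points along the fingers, y is the line along which they close (so a half turn about z gives the same grasp; the last joint's range is limited). The gripper opens to 85 mm and grips with 20 to 120 N. Pads are 22 mm wide; open, the fingers measure 114 mm over their backs; the gripper's body (76 mm by 85 mm) begins 54 mm behind the grasp point. The pads swing forward as they close: fully open they stand 13 mm farther back than shut.
Start: joints at [1, 0.359, 1.51, -0, 1.272, -0.115], TCP at [0.264, 0.539, 0.405] pointing down, gripper open.
Joint ranges: [-2.97, 2.97], [-1.01, 2.36], [0.21, 2.38], [-0.96, 4.11], [0.2, 2.71], [-2.98, 2.98]. Speed limits (rad/s): [2.39, 2.39, 3.14, 3.14, 3.14, 3.14].

INTERFACE

Orientations are given as a unit quaternion [x, y, z, w].
In Python, from workcell import bot gives the robot as it stands. Calls block until the motion is done:
- bot.move_pose(position, orientation): joint-space move of the TCP to a pose.
- bot.move_straight(position, rot=None, max_speed=0.15, contact_N=None): straight line of the TCP; rot=None keeps the orientation; max_speed is the mean speed in m/s. With contact_N (N) it stops when the force on the tool has changed by that much, and returns True; else False.
- bot.set_joints(angles): joint-space move.
- bot.gripper_to(opening, f_grip=None): opening from 0.0 (shut) to 1.0 (fully open); f_grip is the grip in N (None keeps the last); returns when the fingers have stopped.
- bot.wait(seconds).
- bot.inverse_kinematics(position, orientation): joint angles nearest the present ones, or None.
- bot.get_state(): the state.
- bot.camera(name): name is "scene" or "top" or "wrist"; returns the picture (480x640x3 uint8, blue, green, red); there is no depth.
- bot.camera_info(name): a dict with "intrinsics" (3x3 intrinsics, pixels), "R" (3x3) and "t" (3): a world point X has camera coordinates R X + t; the wrist camera has in their place "T_tool_cam" (4x4, takes a point from camera to tool coordinates, whose origin is the TCP and whose axes are the flange's). Camera axes: x right, y down, z forward; pixel columns grow to the right and rows downward; lengths in m; the calibration is good to about 2 mm. The wrist camera is an equidistant fisheye: a pixel r from the principal point sees the ray r / f radians off the axis. A picture is of the moment at which its call begins: read the wrist's pose just before it. camera_info takes no time and is no camera call.
A pose or a line that the arm cannot do raises bot.Unreachable and nothing moves.
- bot.hand_in(): hands the job in; it is judged then, once.
The state is a dict: "time": time; "joint_positions": joint angles; "joint_vel": joint speeds; "joint_torque": joint torques, N m; "tool_pos": TCP position; "tool_rot": TCP orientation; "ft_force": force on the tool from outside, world axes, zero at the start; "torque": the same for the moment, N m; "opening": opening from 0.0 (shut) to 1.0 (fully open); "finger_force": force on a finger pad.
Only numpy, scipy, OpenCV 4.12 (cv2) and the standard library are available. Lean on these libraries where they do the work, as an engineer would, in place of code of your own. Each camera call takes 0.05 s, during which the arm holds its last target. There are 200 camera calls.

## Working session

There is one attempt and no reset: what is moved stays moved. The work goes in short steps, each a Python script; the robot and the scene stay as the last script left them, time stands still between calls to the robot, and variables do not carry over. Pictures are saved under pics/ and viewed, at most 10 in all, crops included, and the job is handed in when it is done.

```bash
mkdir -p pics; ls; python3 - <<'E'
from workcell import bot
import cv2
for n in ("top","scene"):
    cv2.imwrite(f"pics/{n}0.png",bot.camera(n))
    i=bot.camera_info(n);print(n,i)
print(bot.grasp_offset,bot.get_state()); print(bot.camera_info("wrist"))
E
```

```text
pics
top {'intrinsics': array([[450.77672874,   0.        , 316.83757049],
       [  0.        , 450.77672874, 238.01830129],
       [  0.        ,   0.        ,   1.        ]]), 'R': array([[ 0.01843881, -0.99969379,  0.01650283],
       [-0.99868324, -0.01920546, -0.04757026],
       [ 0.04787263, -0.01560396, -0.99873156]]), 't': array([-0.01688387,  0.5451342 ,  0.93584072])}
scene {'intrinsics': array([[620.45031529,   0.        , 313.36504459],
       [  0.        , 620.45031529, 237.61636821],
       [  0.        ,   0.        ,   1.        ]]), 'R': array([[-0.064615  ,  0.99790897,  0.00160786],
       [ 0.5695104 ,  0.038199  , -0.82109606],
       [-0.81944054, -0.05213943, -0.57078777]]), 't': array([ 0.05273684, -0.25985742,  1.62830626])}
0.1547 {'time': 0.1, 'joint_positions': array([ 9.99921116e-01,  3.59459486e-01,  1.51134255e+00, -3.42881067e-06,
        1.27248015e+00, -1.15097595e-01]), 'joint_vel': array([-0.00237615, -0.00219704, -0.00230303,  0.0008255 ,  0.00162047,
        0.00052929]), 'joint_torque': array([-1.01592945e-03, -5.28654206e+01, -2.79350871e+01
[... 203 characters left out ...]
4]), 'ft_force': array([-0.28883808, -0.28873032, -1.02207062]), 'torque': array([-0.05361351, -0.00073117, -0.0122522 ]), 'finger_force': 0.0, 'opening': 0.9992624946532151}
{'intrinsics': array([[371.64829954,   0.        , 317.25763305],
       [  0.        , 371.64829954, 238.92788664],
       [  0.        ,   0.        ,   1.        ]]), 'T_tool_cam': array([[-5.81908519e-04, -9.47026481e-01, -3.21154955e-01,
         8.29679845e-02],
       [ 9.99999802e-01, -4.73805436e-04, -4.14759627e-04,
         1.03112918e-03],
       [ 2.40623387e-04, -3.21155132e-01,  9.47026569e-01,
         3.04832304e-02],
       [ 0.00000000e+00,  0.00000000e+00,  0.00000000e+00,
         1.00000000e+00]])}
```

View pics/top0.png

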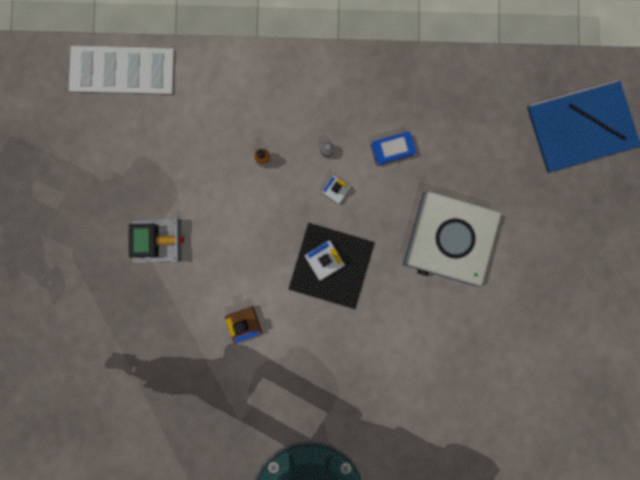

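View pics/scene0.png

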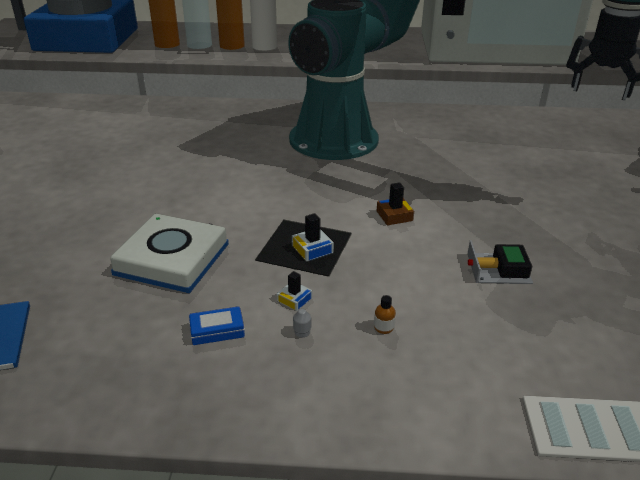

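The top view shows the candidates for the carrier: a white/aluminium block on the mat at (324,259), a smaller white one off the mat at (337,189), and a brown one at (243,325). I choose the one on the mat, since it is not brown and is the larger. The gauge is at (155,240) with its plunger towards the right (world -y), and the viewer window is at (455,238). The lens (327,149), oil (262,156) and slide box (394,148) lie further out. Next I look closely with the wrist camera.

```bash
cat > h.py <<'E'
from workcell import bot
import numpy as np, cv2
from scipy.spatial.transform import Rotation as Ro
def cast(name,uv,z,pose=None):
    i=bot.camera_info(name);K=i["intrinsics"];uv=np.atleast_2d(np.array(uv,float))
    p=(uv-K[:2,2])/K[0,0]
    if name=="wrist":
        th=np.linalg.norm(p,axis=1,keepdims=True)
        d=np.hstack([p*np.sinc(th/np.pi),np.cos(th)])
        T=i["T_tool_cam"];R=Ro.from_quat(pose[1]).as_matrix()
        d=d@(R@T[:3,:3]).T;c=R@T[:3,3]+pose[0]
    else:
        d=np.hstack([p,np.ones((len(p),1))])@i["R"];c=-i["R"].T@i["t"]
    return c+d*((z-c[2])/d[:,2])[:,None]
def down(yaw):  # tool z down; tool y axis at world angle yaw
    y=np.array([np.cos(yaw),np.sin(yaw),0]);z=np.array([0,0,-1.])
    return Ro.from_matrix(np.c_[np.cross(y,z),y,z]).as_quat()
def snap():
    s=bot.get_state();return bot.camera("wrist"),(s["tool_pos"],s["tool_rot"])
E
python3 - <<'E'
from h import *
t=lambda uv,z:cast("top",uv,z)[0].round(4)
print("carrier",t((325,260),.028),"gauge face",t((180,240),.034),"win",t((455,238),.045),"oil",t((262,156),.06),"lens",t((327,149),.048),"small",t((337,189),.05),"brown",t((243,325),.05))
im=cv2.imread("pics/top0.png")
# window ring: dark contour
g=cv2.cvtColor(im,cv2.COLOR_BGR2GRAY)[200:275,415:495]
cs,_=cv2.findContours((g<70).astype(np.uint8),cv2.RETR_EXTERNAL,cv2.CHAIN_APPROX_NONE)
for c in cs:
    if cv2.contourArea(c)>300:
        e=cv2.fitEllipse(c);print(e,cast("top",(e[0][0]+415,e[0][1]+200),.045))
c=t((325,260),.028)
for yaw in np.arange(-180,180,30):
    q=[bot.inverse_kinematics([c[0]-.06,c[1],.36],down(np.radians(yaw)))]
    print(yaw,None if q[0] is None else q[0].round(2))
E
```

```text
carrier [ 0.4995 -0.0241  0.028 ] gauge face [0.5349 0.2739 0.034 ] win [ 0.5493 -0.2886  0.045 ] oil [0.7064 0.1076 0.06  ] lens [ 0.7265 -0.0235  0.048 ] small [ 0.6442 -0.0452  0.05  ] brown [0.3667 0.1384 0.05  ]
((40.068878173828125, 37.96638488769531), (37.68948745727539, 38.3331413269043), 140.6348876953125) [[ 0.54936849 -0.28874146  0.045     ]]
-180 [-0.21  0.18  1.9  -0.    1.06  2.93]
-150 [-0.21  0.18  1.9  -0.    1.06  2.41]
-120 [-0.21  0.18  1.9  -0.    1.06  1.88]
-90 [-0.21  0.18  1.9  -0.    1.06  1.36]
-60 [-0.21  0.18  1.9  -0.    1.06  0.84]
-30 [-0.21  0.18  1.9  -0.    1.06  0.31]
0 [-0.21  0.18  1.9  -0.    1.06 -0.21]
30 [-0.21  0.18  1.9  -0.    1.06 -0.74]
60 [-0.21  0.18  1.9  -0.    1.06 -1.26]
90 [-0.21  0.18  1.9  -0.    1.06 -1.78]
120 [-0.21  0.18  1.9  -0.    1.06 -2.31]
150 [-0.21  0.18  1.9  -0.    1.06 -2.83]
```

```bash
python3 - <<'E'
from h import *
import pickle
P=[]
for xy in [(.4995,-.0241),(.535,.265)]:
    bot.move_pose([*xy,.33],down(np.radians(-90)));bot.wait(.3)
    P.append(snap())
pickle.dump(P,open("p.pkl","wb"))
print(bot.get_state()["time"])
for k,(im,p) in enumerate(P):
    print(p[0].round(4)); cv2.imwrite(f"pics/w{k}.png",im)
E
```

```text
4.125
[ 0.4996 -0.0237  0.33  ]
[0.5353 0.264  0.3301]
```

View pics/w0.png

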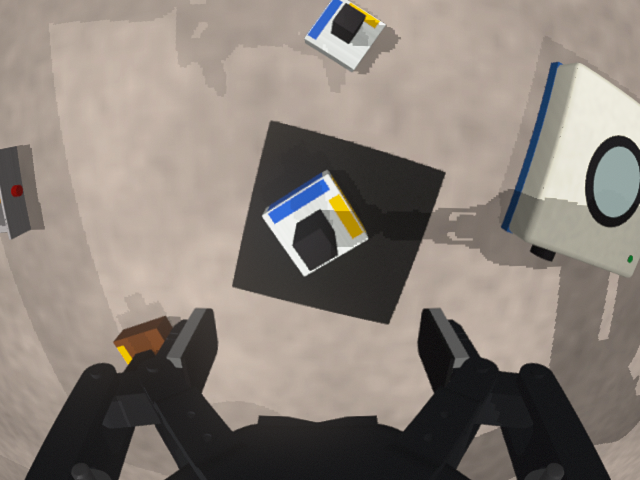

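View pics/w1.png

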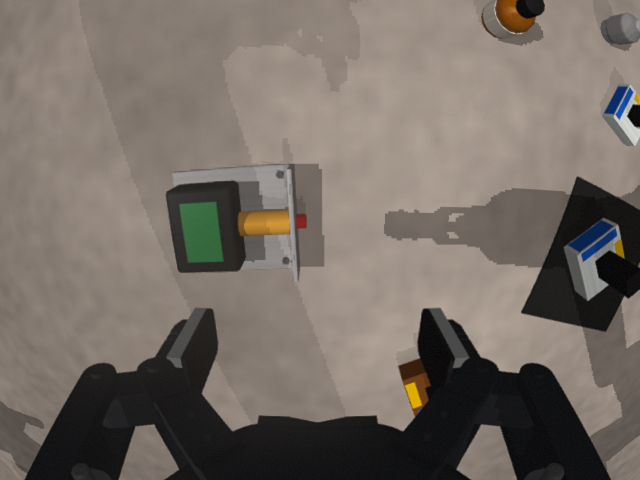

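Wrist view 0 confirms the mat block, with a white top spanning (263,214), (327,171), (368,239) and (305,276), blue up-left, yellow right. View 1 shows the gauge plate edge from about (292,165) to (298,280) and the red plunger at (302,221). I'll fit the carrier and zoom in on the gauge edge.

```bash
python3 - <<'E'
from h import *
import pickle
P=pickle.load(open("p.pkl","rb"))
im,p=P[0]
hsv=cv2.cvtColor(im,cv2.COLOR_BGR2HSV)
roi=np.zeros(im.shape[:2],np.uint8);cv2.fillConvexPoly(roi,np.array([(272,132),(432,178),(385,312),(245,280)]),1)
m=((hsv[...,2]>110)&(roi>0)).astype(np.uint8)
cs,_=cv2.findContours(m,cv2.RETR_EXTERNAL,cv2.CHAIN_APPROX_NONE)
c=np.vstack([c for c in cs if cv2.contourArea(c)>60])[:,0]
w=cast("wrist",c,.028,p)[:,:2]*1000
r=cv2.minAreaRect(w.astype(np.float32));print("block",r,cv2.boxPoints(r).round(1).tolist())
for n,lo,hi in(("blue",100,130),("yellow",18,32)):
    mm=((hsv[...,0]>lo)&(hsv[...,0]<hi)&(hsv[...,1]>120)&(hsv[...,2]>90)&(roi>0)).astype(np.uint8)
    cc=max(cv2.findContours(mm,0,1)[0],key=cv2.contourArea)[:,0]
    r=cv2.minAreaRect((cast("wrist",cc,.028,p)[:,:2]*1000).astype(np.float32));print(n,r)
im,p=P[1]
h=cv2.cvtColor(im,cv2.COLOR_BGR2HSV)
mm=(((h[...,0]<6)|(h[...,0]>174))&(h[...,1]>150)&(h[...,2]>60)).astype(np.uint8);mm[:,:280]=0;mm[:,330:]=0
ys,xs=np.nonzero(mm);print("red",xs.min(),xs.max(),ys.min(),ys.max(),cast("wrist",(xs.max(),ys.mean()),.014,p),cast("wrist",(xs.mean(),ys.mean()),.02,p))
cr=cv2.resize(im[155:290,265:335],None,fx=4.4,fy=4.4,interpolation=cv2.INTER_NEAREST)
cv2.imwrite("pics/g.png",cr)
E
```

```text
block ((501.4615173339844, -20.809982299804688), (63.11582565307617, 61.467742919921875), 32.41736602783203) [[458.29998779296875, -11.800000190734863], [491.29998779296875, -63.70000076293945], [544.5999755859375, -29.799999237060547], [511.6000061035156, 22.100000381469727]]
blue ((520.1395263671875, -8.156179428100586), (9.421976089477539, 49.2408332824707), 32.071815490722656)
yellow ((508.4200744628906, -44.168304443359375), (35.86936950683594, 9.750547409057617), 32.28641128540039)
red 296 305 214 227 [[0.53663988 0.2747574  0.014     ]] [[0.53835966 0.27800538 0.02      ]]
```

View pics/g.png

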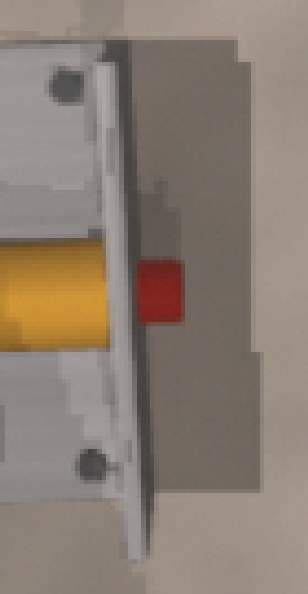

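```bash
python3 - <<'E'
from h import *
import pickle
P=pickle.load(open("p.pkl","rb"));p=P[1][1]
f=lambda a,z:cast("wrist",np.array(a)/4.4+[265-.4,155-.4],z,p)
for a,z in (([(116,62),(149,558)],.034),([(130,40),(153,490)],.0),([(137,292)],.014),([(184,292)],.014)):
    w=f(a,z);print(w.round(4).tolist())
    if len(w)>1:
        d=w[1]-w[0];print(np.linalg.norm(d),"face normal deg",np.degrees(np.arctan2(-d[0],d[1]))+0, w.mean(0))
E
```

```text
[[0.5814, 0.2838, 0.034], [0.4928, 0.2799, 0.034]]
0.08873364800403627 face normal deg 92.49684931627479 [0.537111   0.28183128 0.034     ]
[[0.5808, 0.2835, 0.0], [0.4917, 0.2807, 0.0]]
0.08916638012017886 face normal deg 91.82054967413525 [0.53628369 0.28211321 0.        ]
[[0.5366, 0.2822, 0.014]]
[[0.5366, 0.2736, 0.014]]
```

```bash
python3 - <<'E'
from h import *
C=np.array([.4989,-.0209]);a=np.radians(-57.8);zg=.0030+.056+bot.grasp_offset
bot.move_pose([*C,zg+.1],down(a));bot.gripper_to(1.0,60)
print(bot.move_straight([*C,zg],max_speed=.08,contact_N=10),bot.get_state()["tool_pos"])
bot.gripper_to(0.0,60);s=bot.get_state();print(s["opening"],s["finger_force"],s["tool_pos"],s["ft_force"])
bot.move_straight([*C,zg+.08],max_speed=.1);bot.wait(.3)
s=bot.get_state();print(s["opening"],s["finger_force"],s["tool_pos"],s["ft_force"],s["time"])
cv2.imwrite("pics/w2.png",bot.camera("wrist"))
cv2.imwrite("pics/s2.png",cv2.resize(bot.camera("scene")[100:320,220:510],None,fx=2.5,fy=2.5))
E
```

```text
False [ 0.49915345 -0.02093065  0.21411499]
0.24870398679862843 62.84305930137634 [ 0.49904141 -0.02094839  0.21386767] [-0.41728298  0.80544355  3.26060862]
0.24710207373583765 62.28537440299988 [ 0.4987714  -0.02090105  0.29326009] [ 0.12112366  0.22534166 -2.82321539] 8.7
```

View pics/w2.png

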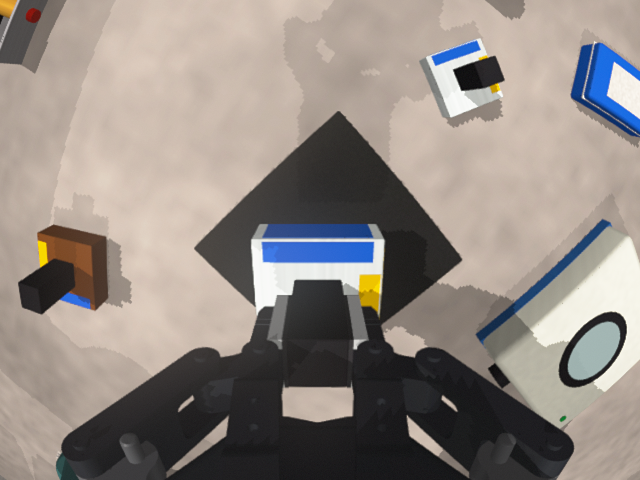

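View pics/s2.png

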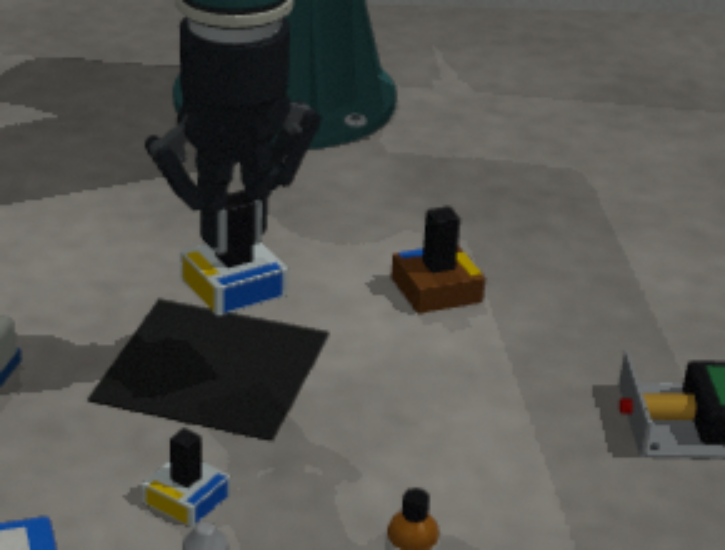

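The carrier is held level and square: blue edge horizontal at (252–383, 232) in the wrist view, post between the pads. Next is the blue push.

```bash
cat >> h.py <<'E'
zg=.0030+.056+bot.grasp_offset
F=np.array([.5367,.2820]);ga=np.radians(92.2);n=np.array([np.cos(ga),np.sin(ga)])
def push(yaw):
    G=lambda d,z:[*(F+n*d),z]
    s=bot.get_state()["tool_pos"]
    hit=bot.move_straight(G(-.026,zg),max_speed=.02,contact_N=12)
    bot.wait(.5);s=bot.get_state()
    print(hit,"gap along normal",(s["tool_pos"][:2]-F)@n,s["tool_pos"],s["ft_force"],s["torque"],s["time"])
E
python3 - <<'E'
from h import *
y=np.radians(2.2)
G=lambda d,z:[*(F+n*d),z]
bot.move_pose(G(-.065,zg+.08),down(y))
bot.move_straight(G(-.065,zg),max_speed=.1);bot.wait(.2)
print(bot.get_state()["ft_force"])
push(y)
cv2.imwrite("pics/w3.png",bot.camera("wrist"))
E
```

```text
[ 0.01730233  0.0626623  -2.57835927]
True gap along normal -0.031012102160842405 [0.53724279 0.25098587 0.21267739] [ 1.61249895 -3.45137152 -1.3612548 ] [-0.68787263 -0.39692754 -0.03152214] 12.9917
```

View pics/w3.png

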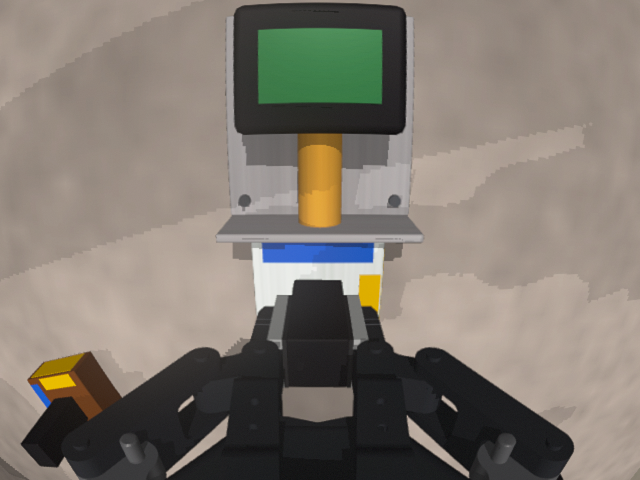

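The picture shows the blue side square at the plate around (320,243). The residual push of 3.5 N is only about spring force, so I creep in until there is clear face contact.

```bash
cat >> h.py <<'E'
def seat():
    s=bot.get_state()
    d=(s["tool_pos"][:2]-F)@n
    for k in range(10):
        d+=.0006;bot.move_straight([*(F+n*d),zg],max_speed=.01);bot.wait(.15)
        s=bot.get_state();f=-(s["ft_force"][:2]@n);print(round((s["tool_pos"][:2]-F)@n,5),f.round(2),s["tool_pos"][2].round(4))
        if f>12:break
    bot.wait(.5);s=bot.get_state();print(s["ft_force"],s["torque"],s["time"])
E
python3 - <<'E'
from h import *
seat()
E
```

```text
-0.0305 4.64 0.2134
-0.03007 4.95 0.2134
-0.02988 6.83 0.2134
-0.02968 9.41 0.2134
-0.02947 11.72 0.2135
-0.02927 14.04 0.2135
[  1.22338007 -13.83585355  -1.95714884] [-2.55721233 -0.126401   -0.09966333] 15.975
```

Flush: the force rises steeply past a gap of 0.030. Now back off, quarter turn, and push with yellow.

```bash
python3 - <<'E'
from h import *
G=lambda d,z:[*(F+n*d),z]
bot.move_straight(G(-.085,zg),max_speed=.05);bot.wait(.3)
s=bot.get_state();print(s["tool_pos"],s["ft_force"],s["opening"])
y=np.radians(92.2)
bot.move_pose(G(-.085,zg+.03),down(y));bot.move_straight(G(-.065,zg),max_speed=.06);bot.wait(.2)
s=bot.get_state();print(s["tool_pos"],s["ft_force"],s["joint_positions"].round(2))
push(y);seat()
cv2.imwrite("pics/s4.png",cv2.resize(bot.camera("scene")[120:320,330:590],None,fx=3,fy=3))
E
```

```text
[0.53992168 0.19721609 0.21367729] [ 0.98612198 -0.57559156 -2.52483656] 0.25016961134498583
[0.53936742 0.21691536 0.21406184] [ 0.26976155 -0.84197412 -2.0547652 ] [ 0.26  0.56  1.73 -0.    0.85 -1.35]
True gap along normal -0.031149895285239062 [0.53728106 0.25084945 0.21266015] [ 2.37812185 -3.56629986 -1.555751  ] [-0.65868624 -0.49534824 -0.07481915] 22.0
-0.03066 3.63 0.2133
-0.03018 5.43 0.2134
-0.03001 7.62 0.2134
-0.0298 9.78 0.2135
-0.0296 11.36 0.2135
-0.02943 12.68 0.2135
[  0.6475542  -13.98168713  -2.1260775 ] [-2.58376641 -0.13366073 -0.06414538] 24.9333
```

View pics/s4.png

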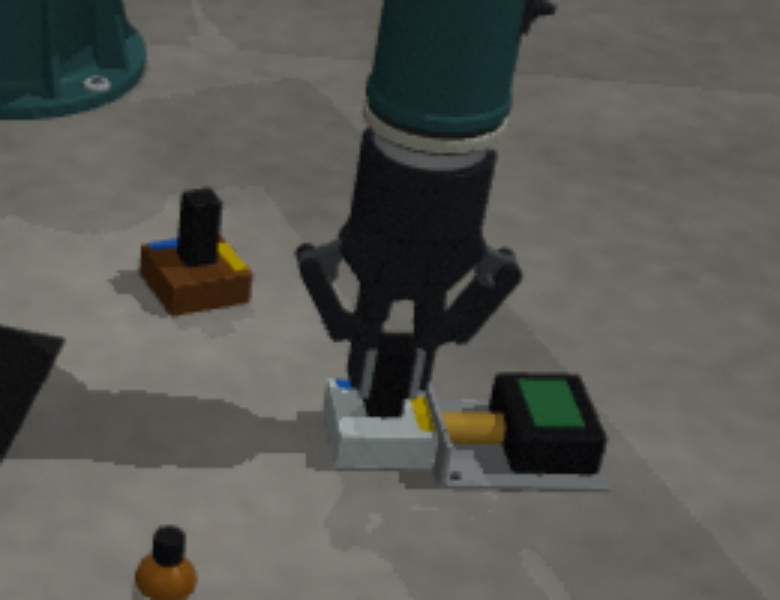

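The yellow strip at (423,413) sits flat against the plate and the carrier is upright. Now back off, lift, and go to the window.

```bash
python3 - <<'E'
from h import *
import pickle
p=pickle.load(open("p.pkl","rb"))[0][1];print("win from wrist",cast("wrist",(617,181),.045,p))
G=lambda d,z:[*(F+n*d),z]
bot.move_straight(G(-.08,zg),max_speed=.05)
zt=.105+.056+bot.grasp_offset
bot.move_straight(G(-.08,zt),max_speed=.1)
q=down(np.radians(92.2))
bot.move_straight([.5494,-.2887,zt],max_speed=.12);bot.wait(.8)
s=bot.get_state();print(s["tool_pos"],s["ft_force"],s["opening"],s["finger_force"],np.abs(s["joint_vel"]).max(),s["time"])
a=bot.camera("scene")[120:320,60:320];b=bot.camera("wrist")
cv2.imwrite("pics/e.png",np.hstack([cv2.resize(a,(400,308)),cv2.resize(b,(400,308))]))
E
```

```text
win from wrist [[ 0.54995477 -0.28977377  0.045     ]]
[ 0.54939021 -0.28870302  0.31568441] [-0.39512405 -0.10662034 -2.16232893] 0.2536849871070477 62.27818965911865 0.001397809755163134 32.3917
```

View pics/e.png

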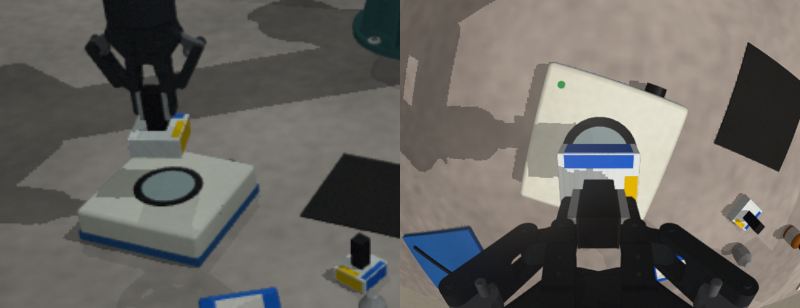

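The carrier (at (160,135) in the scene half) hangs level over the window, centred on the ring in both views, still and gripped with 62 N.

```bash
python3 -c "
from workcell import bot
print(bot.hand_in())"
```

```text
the job is handed in; nothing more can be done
None
```

I pressed the blue side and then the yellow side flush against the gauge and backed off after each; I handed the job in with the carrier held level and still about 60 mm above the window; the call returned no verdict.

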